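# Set out the freshener cart: pile and spray the scent tiles, then fill the cup tray

## Task

Pile all the flat scent tiles lying on the cart squarely on the metal plinth beside the spray canister, flush with the plinth's sides, and when the pile is complete press the canister's cap fully down and let it spring back up. Only then set the green gel cups upright in the display tray's pockets in the order of the studs, pocket one first, then two, then three, one cup in each and sitting on the pocket floor. Leave the tall clear canister and the tire applicator where they are; the pile must still be square at the end.

Things in the scene. Friction and masses are not known exactly. Their poses are not given: they have to be found in the camera images.
- plinth_top (a point): Centre of the top face of the aluminium plinth, 84 x 58 mm (same outline as a tile), top face 12 mm above the cart top. x runs along its 84 mm length, away from the spray canister; z up. The plinth stands on a black base strip 75 mm wide and 4 mm high which also carries the canister, fixed, its axis 150 mm from the plinth centre towards -x; canister diameter 58 mm.
- cap_top (a point): Centre of the top of the white sprung spray cap (40 mm diameter) of the fixed canister, about 178 mm above the cart top when up.
- cap (a joint): Travel of the sprung spray cap in m: 0 up, 0.008 fully down; it takes about 9 N to push it fully down and it springs back by itself.
- tray: Fixed black display tray, 236 mm (x) by 80 mm (y), rim 18 mm above the cart top, with three square pockets in a row along x, 72 mm wide inside, 76 mm apart, pocket floor 4 mm above the cart top, walls 4 mm. A bright ledge (24 mm wide, 6 mm high) along its -y side is numbered with black studs: one, two or three beside each pocket. Origin under its centre.
- pocket1 (a point): Centre of the floor of pocket 1 (the one with 1 stud); axes as the tray's.
- pocket2 (a point): Centre of the floor of pocket 2 (the one with 2 studs); axes as the tray's.
- pocket3 (a point): Centre of the floor of pocket 3 (the one with 3 studs); axes as the tray's.
- tile1: Flat white plastic scent tile with five dark vent slots on its top, 84 x 58 x 16 mm, 80 g. Origin at the centre of its underside, x along its length, z up. Three or four tiles are present.
- tile2: Flat white plastic scent tile with five dark vent slots on its top, 84 x 58 x 16 mm, 80 g. Origin at the centre of its underside, x along its length, z up. Three or four tiles are present.
- tile3: Flat white plastic scent tile with five dark vent slots on its top, 84 x 58 x 16 mm, 80 g. Origin at the centre of its underside, x along its length, z up. Three or four tiles are present.
- tile4: Flat white plastic scent tile with five dark vent slots on its top, 84 x 58 x 16 mm, 80 g. Origin at the centre of its underside, x along its length, z up. Three or four tiles are present.
- cup1: Lime-green gel cup with a vented dome, 54 mm diameter, straight sides up to 36 mm, 50 mm high in all, 110 g, heavy at the bottom. Origin at the centre of its underside, z up. All three cups are alike.
- cup2: Lime-green gel cup with a vented dome, 54 mm diameter, straight sides up to 36 mm, 50 mm high in all, 110 g, heavy at the bottom. Origin at the centre of its underside, z up. All three cups are alike.
- cup3: Lime-green gel cup with a vented dome, 54 mm diameter, straight sides up to 36 mm, 50 mm high in all, 110 g, heavy at the bottom. Origin at the centre of its underside, z up. All three cups are alike.
- jar: Bystander: tall clear canister with a knurled blue lid, 100 mm diameter, 190 mm high; origin under its centre. (A fixed steel tip box, 120 x 140 x 140 mm, stands out of the way beyond the far end of the tray.)
- applicator: Bystander: black rubber tire dressing applicator, 60 x 120 x 50 mm; origin under its centre.
Things that resemble listed ones, but are neither listed nor needed, are in the scene too. Leave any black look-alike of the cup2 alone. Leave any turquoise look-alike of the cup3 alone.

How it is judged:
On the way, in this order (a step that is already met when the one before it is completed fails the run):
1. all tiles present lie in a square pile on the plinth, let go (horizontal distance between each of tile1, tile2, tile3, tile4 and plinth_top below 0.009 m and angle between the x axis of each of tile1, tile2, tile3, tile4 and the x axis of plinth_top, either way round below 0.12 rad and angle between each of tile1, tile2, tile3, tile4's own z axis and vertical below 0.06 rad and contact force between the fingers and tile1 below 0.3 N and contact force between the fingers and tile2 below 0.3 N and contact force between the fingers and tile3 below 0.3 N and contact force between the fingers and tile4 below 0.3 N), for 0.3 s.
2. the spray cap is pressed down (value of joint cap above 0.006 m), for 0.05 s.
3. the spray cap is back up (value of joint cap below 0.002 m), for 0.1 s.
4. a cup stands in pocket 1 (((horizontal distance between cup1 and pocket1 below 0.013 m and z of cup1 in the frame of pocket1 below 0.005 m and angle between cup1's own z axis and vertical below 0.1 rad) or (horizontal distance between cup2 and pocket1 below 0.013 m and z of cup2 in the frame of pocket1 below 0.005 m and angle between cup2's own z axis and vertical below 0.1 rad) or (horizontal distance between cup3 and pocket1 below 0.013 m and z of cup3 in the frame of pocket1 below 0.005 m and angle between cup3's own z axis and vertical below 0.1 rad))), for 0.2 s.
5. a cup stands in pocket 2 (((horizontal distance between cup1 and pocket2 below 0.013 m and z of cup1 in the frame of pocket2 below 0.005 m and angle between cup1's own z axis and vertical below 0.1 rad) or (horizontal distance between cup2 and pocket2 below 0.013 m and z of cup2 in the frame of pocket2 below 0.005 m and angle between cup2's own z axis and vertical below 0.1 rad) or (horizontal distance between cup3 and pocket2 below 0.013 m and z of cup3 in the frame of pocket2 below 0.005 m and angle between cup3's own z axis and vertical below 0.1 rad))), for 0.2 s.
6. a cup stands in pocket 3 (((horizontal distance between cup1 and pocket3 below 0.013 m and z of cup1 in the frame of pocket3 below 0.005 m and angle between cup1's own z axis and vertical below 0.1 rad) or (horizontal distance between cup2 and pocket3 below 0.013 m and z of cup2 in the frame of pocket3 below 0.005 m and angle between cup2's own z axis and vertical below 0.1 rad) or (horizontal distance between cup3 and pocket3 below 0.013 m and z of cup3 in the frame of pocket3 below 0.005 m and angle between cup3's own z axis and vertical below 0.1 rad))), for 0.2 s.
At the end, for the whole second after the job is handed in: Every tile present lies flat in one pile on the plinth, each centred on it within 9 mm and turned less than 0.12 rad from it; an upright cup stands on the floor of each of the three pockets; the spray cap is up; all is at rest (horizontal distance between each of tile1, tile2, tile3, tile4 and plinth_top below 0.009 m and angle between the x axis of each of tile1, tile2, tile3, tile4 and the x axis of plinth_top, either way round below 0.12 rad and angle between each of tile1, tile2, tile3, tile4's own z axis and vertical below 0.06 rad and linear speed of each of tile1, tile2, tile3, tile4, cup1, cup2, cup3 below 0.02 m/s and ((horizontal distance between cup1 and pocket1 below 0.013 m and z of cup1 in the frame of pocket1 below 0.005 m and angle between cup1's own z axis and vertical below 0.1 rad) or (horizontal distance between cup2 and pocket1 below 0.013 m and z of cup2 in the frame of pocket1 below 0.005 m and angle between cup2's own z axis and vertical below 0.1 rad) or (horizontal distance between cup3 and pocket1 below 0.013 m and z of cup3 in the frame of pocket1 below 0.005 m and angle between cup3's own z axis and vertical below 0.1 rad)) and ((horizontal distance between cup1 and pocket2 below 0.013 m and z of cup1 in the frame of pocket2 below 0.005 m and angle between cup1's own z axis and vertical below 0.1 rad) or (horizontal distance between cup2 and pocket2 below 0.013 m and z of cup2 in the frame of pocket2 below 0.005 m and angle between cup2's own z axis and vertical below 0.1 rad) or (horizontal distance between cup3 and pocket2 below 0.013 m and z of cup3 in the frame of pocket2 below 0.005 m and angle between cup3's own z axis and vertical below 0.1 rad)) and ((horizontal distance between cup1 and pocket3 below 0.013 m and z of cup1 in the frame of pocket3 below 0.005 m and angle between cup1's own z axis and vertical below 0.1 rad) or (horizontal distance between cup2 and pocket3 below 0.013 m and z of cup2 in the frame of pocket3 below 0.005 m and angle between cup2's own z axis and vertical below 0.1 rad) or (horizontal distance between cup3 and pocket3 below 0.013 m and z of cup3 in the frame of pocket3 below 0.005 m and angle between cup3's own z axis and vertical below 0.1 rad)) and value of joint cap below 0.002 m); the robot touches nothing.
It fails at once if the tall clear canister is shifted more than 30 mm or tipped (distance of jar from where it was at the start of the episode above 0.03 m or angle between jar's own z axis and vertical above 0.3 rad).
It fails at once if the applicator is shifted more than 30 mm (distance of applicator from where it was at the start of the episode above 0.03 m).
Of tile1, tile2, tile3, tile4 only 3 to 4 are there at a start; the rules pass over those that are not, and their reading is None.
At some moment in a run one of cup1, cup2, cup3 may be knocked a few centimetres aside while the robot is not near it.
Once in a run the grip may slacken for a moment while it holds something.
It also fails if it takes over 192 s, if anything falls off the work surface, if the arm or the gripper's body presses on something with over 40 N, if the wrist force passes 120 N, or if a joint passes its speed limit or range.

## Robot

A 6-joint arm with a two-finger parallel gripper is mounted at the origin on the work surface. World frame = base frame: x ahead of the robot, y to its left, z up, the work surface at z = 0. Lengths are in m, angles in rad, forces in N, time in s.
With the tool pointing down it reaches from about 0.35 to 0.975 m from the base axis. Payload 17.4 kg.
Tool frame: the origin (TCP) lies between the finger pads; the fingertips stand env.tip_extent ahead of it and the grasp point (between the pads) lies 11 mm behind it (env.tip_extent is the distance from the TCP to the fingertips, in m); z points along the fingers, y is the line along which they close (so a half turn about z gives the same grasp; the last joint's range is limited). The gripper opens to 85 mm and grips with 20 to 120 N. Pads are 22 mm wide; open, the fingers measure 114 mm over their backs; the gripper's body (76 mm by 85 mm) begins 54 mm behind the grasp point. The pads swing forward as they close: fully open they stand 13 mm farther back than shut.
Start: joints at [1.102, 0.116, 1.442, -0, 1.584, -0.038], TCP at [0.282, 0.613, 0.239] pointing down, gripper open.
Joint ranges: [-2.83, 2.83], [-0.83, 2.19], [0.07, 2.5], [-1.14, 4.28], [0.01, 3], [-2.97, 2.97]. Speed limits (rad/s): [1.89, 1.89, 2.22, 3.14, 3.14, 3.14].

## Interface

Orientations are given as a rotation vector (axis times angle).
In Python, from plant import sensors, vision, close_job, env gives the robot as it stands. The module is installed in compiled form; this text tells all that it offers.
- The arm moves only by the shell command python3 -m creep 'ROWS' [OPENING] [FORCE]. ROWS is JSON, a list of rows, each a list of 6 numbers: the shift along the tool's x, y, z in units of 40 mm (1.0 is 40 mm), then the turn, a rotation vector about the tool's x, y, z in units of 6 degrees (1.0 is 6 degrees). In form: [[tx, ty, tz, wx, wy, wz], ...]. A call has 1 to 10 rows; each row is the pose to reach, as a shift and turn from the pose commanded when the call began, along the tool's axes at that moment; what a row does not reach only later rows make up. A row lasts 1/8 s, in which the tool goes at most 62.5 mm and 10.7 degrees, less where a joint would pass 70% of its speed; a pose out of reach is approached as far as the arm can. A call with a gripper value outside its range is refused whole. OPENING is the closure, from -1 (fully open) to 1 (shut), set as the call begins (- or left out, the last holds). The fingers move at their own pace and stop on an object; FORCE is the grip in N (left out, the last holds). Time passes only in rows, so rows that repeat a pose let the fingers close. It gives the time, the measured TCP pose, the force, the opening and the grip force at its end, in the units of the state.
- sensors.sense(): the state, without advancing time (a new reading comes with each control period).
- vision.capture(name): name is "scene" or "top"; returns a dict with "image" (480x640x3 uint8, red, green, blue), "range_z" (480x640 float32, m along the optical axis (not along the pixel's ray), 0 where there is no reading), "fx", "fy", "cx", "cy" (pixels), "k1" (the pictures are not rectified: a ray, as slopes to the right and down, at radius r is drawn at 1 + k1 r^2 times it, then the intrinsics apply), "R" (3x3) and "t" (3): a world point X has camera coordinates R X + t. Camera axes: x right, y down, z forward; pixel columns grow to the right and rows downward; lengths in m; the calibration is good to about 2 mm. A picture is of the moment at which its call begins.
- close_job(): hands the job in; it is judged then, once.
The state is a dict: "clock": time; "qpos": joint angles; "qd": joint speeds; "tau": joint torques, N m; "eef_pos": TCP position; "ee_rot": TCP orientation; "ft_force": force on the tool from outside, world axes, zero at the start; "ft_torque": the same for the moment, N m; "opening": opening from 0.0 (shut) to 1.0 (fully open); "finger_force": force on a finger pad.
Only numpy, scipy, OpenCV 4.12 (cv2) and the standard library are available. Lean on these libraries where they do the work, as an engineer would, in place of code of your own. Each camera call takes 0.05 s, during which the arm holds its last target. There are 200 camera calls.

## Working session

There is one attempt and no reset: what is moved stays moved. The work goes in short steps, Python scripts to look and compute and a shell command to move; the robot and the scene stay as the last step left them, time stands still between calls to the robot, and variables do not carry over. Pictures are saved under pics/ and viewed, at most 14 in all, crops included, and the job is handed in when it is done.

```bash
mkdir -p pics
python3 - <<'E'
from plant import sensors, vision, env
import cv2,numpy as np
s=sensors.sense()
print({k:np.round(v,3) for k,v in s.items()},env.tip_extent)
for n in("scene","top"):
    c=vision.capture(n); cv2.imwrite(f"pics/{n}0.png",c["image"][:,:,::-1]); np.savez(f"{n}0.npz",**c)
    print(n,{k:np.round(c[k],3).tolist() for k in("fx","fy","cx","cy","k1","R","t")})
E
```

```text
{'clock': np.float64(0.0), 'qpos': array([ 1.102,  0.117,  1.442,  0.   ,  1.584, -0.038]), 'qd': array([ 0.   , -0.   , -0.   ,  0.001, -0.002,  0.001]), 'tau': array([ 5.0000e-03, -7.3199e+01, -6.3250e+01,  0.0000e+00,  6.0000e-03,
        0.0000e+00]), 'eef_pos': array([0.282, 0.613, 0.239]), 'ee_rot': array([-6.710e-01, -3.069e+00,  2.000e-03]), 'ft_force': array([ 0.477, -0.096,  0.117]), 'ft_torque': array([-0.002, -0.012, -0.012]), 'finger_force': np.float64(0.0), 'opening': np.float64(0.997)} 0.008
scene {'fx': 528.649, 'fy': 528.649, 'cx': 321.421, 'cy': 237.753, 'k1': -0.05, 'R': [[0.754, 0.657, -0.019], [0.484, -0.574, -0.661], [-0.445, 0.489, -0.75]], 't': [-0.43, -0.205, 1.507]}
top {'fx': 463.033, 'fy': 463.033, 'cx': 322.109, 'cy': 245.388, 'k1': 0.029, 'R': [[-0.007, -1.0, 0.0], [-0.982, 0.006, -0.188], [0.188, -0.001, -0.982]], 't': [-0.02, 0.624, 0.89]}
```

View pics/scene0.png

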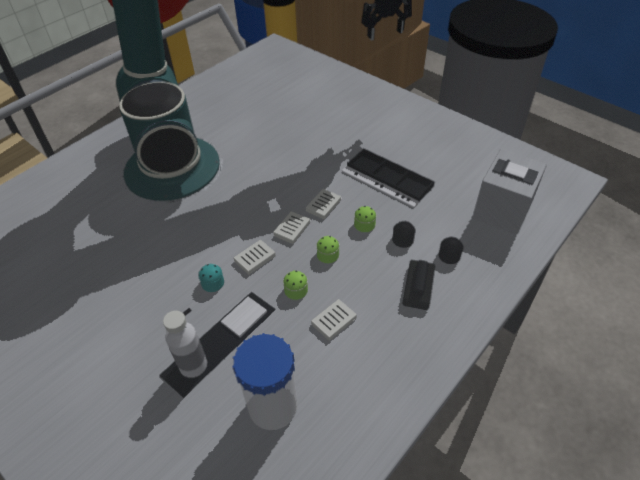

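View pics/top0.png

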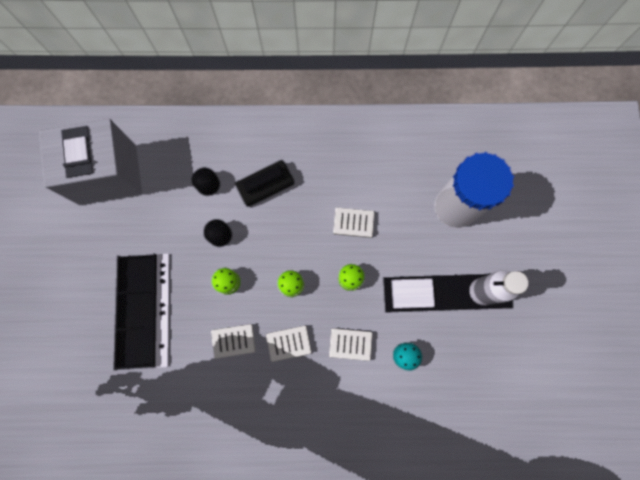

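The pictures show four white slotted tiles (top view at (354,222), (233,341), (289,343), (351,344)) and three lime cups ((225,281), (290,283), (351,277)). The plinth is at (412,293), the cap at (515,282) and the tray at (143,311) with studs on its right ledge. Turquoise and black decoys are present.

```bash
cat > h.py <<'E'
import cv2,numpy as np
from plant import sensors,vision
def cap(n):
    c=vision.capture(n); return c
def rays(c,px):
    K=np.array([[c["fx"],0,c["cx"]],[0,c["fy"],c["cy"]],[0,0,1.]])
    u=cv2.undistortPoints(np.float64(px).reshape(-1,1,2),K,np.array([float(c["k1"]),0,0,0])).reshape(-1,2)
    return np.c_[u,np.ones(len(u))]
def plane(c,px,z):
    R,t=np.array(c["R"]),np.array(c["t"]); C=-R.T@t; d=rays(c,px)@R
    return C+d*((z-C[2])/d[:,2])[:,None]
def cloud(c):
    v,u=np.mgrid[0:480,0:640]; r=rays(c,np.c_[u.ravel(),v.ravel()])
    return ((r*c["range_z"].ravel()[:,None]-np.array(c["t"]))@np.array(c["R"])).reshape(480,640,3)
def blobs(m,amin=150):
    m=cv2.morphologyEx(m.astype(np.uint8),cv2.MORPH_OPEN,np.ones((2,2)))
    cs,_=cv2.findContours(m,cv2.RETR_EXTERNAL,cv2.CHAIN_APPROX_NONE)
    return [k for k in cs if cv2.contourArea(k)>amin]
def hsv(c): return cv2.cvtColor(c["image"],cv2.COLOR_RGB2HSV).astype(int)
def rect(c,k,z):
    p=plane(c,k.reshape(-1,2),z)[:,:2]
    (x,y),(w,h),a=cv2.minAreaRect(np.float32(p*1000))
    if w<h: w,h,a=h,w,a+90
    return np.round([x,y,w,h,(a+90)%180-90],1)
def tiles(c,lo=.010,hi=.022,z=.016):
    P=cloud(c);H=hsv(c)
    m=(H[...,1]<45)&(H[...,2]>150)&(P[...,2]>lo)&(P[...,2]<hi)
    m=cv2.morphologyEx(m.astype(np.uint8),cv2.MORPH_CLOSE,np.ones((7,7)))
    for k in blobs(m): print("white",rect(c,k,z),"px",k.reshape(-1,2).mean(0).round(),"z",np.median(P[...,2][cv2.drawContours(np.zeros((480,640),np.uint8),[k],-1,1,-1)>0]).round(4))
def cups(c,lo=35,hi=60):
    P=cloud(c);H=hsv(c)
    m=(H[...,0]>lo)&(H[...,0]<hi)&(H[...,1]>120)&(H[...,2]>60)
    out=[]
    for k in blobs(m,100):
        q=cv2.drawContours(np.zeros((480,640),np.uint8),[k],-1,1,-1)>0
        p=P[q]; zt=p[:,2].max()
        # dome band points: least-squares circle over the near-top band
        (cx,cy),r=cv2.minEnclosingCircle(k)
        M=cv2.moments(k);ce=[M['m10']/M['m00'],M['m01']/M['m00']]
        out.append(plane(c,[ce],.028)[0]);print("cup",np.round(out[-1]*1000,1),"cloud xy",(1000*np.median(p[p[:,2]>zt-.008],0)).round(1),"zt",zt.round(4),"px",np.round(ce))
    return out
E
python3 - <<'E'
from h import *
for n in("top","scene"):
    c=dict(np.load(n+"0.npz")); print(n,"C",(-c["R"].T@c["t"]).round(3)); 
    tiles(c,.006,.022); cups(c); cups(c,80,100)
    P=cloud(c);H=hsv(c)
    m=(H[...,2]>150)&(H[...,1]<45)&(P[...,2]>.165)&(P[...,2]<.19)
    for k in blobs(m,80): print("cap",rect(c,k,.178),np.median(P[...,2][m]), "at",k.reshape(-1,2).mean(0))
    m=(H[...,2]<70)&(P[...,2]<.03)
    for k in blobs(m,300): print("dark",rect(c,k,.018),rect(c,k,.004),"px",k.reshape(-1,2).mean(0).round())
    m=(H[...,0]>105)&(H[...,0]<125)&(H[...,1]>180)&(H[...,2]>80)
    for k in blobs(m,300): print("lid",rect(c,k,.19),k.reshape(-1,2).mean(0).round())
E
```

```text
top C [ 0.445 -0.023  0.992]
white [423.2 -83.   82.7  57.4  84.5] px [351. 345.] z 0.0163
white [425.9  44.9  82.1  57.5 -78.7] px [292. 341.] z 0.0163
white [446.9 162.6  84.6  31.4 -77.8] px [231. 334.] z 0.0163
white [ 527.1 -215.2   84.8   57.7  -88.3] px [413. 294.] z 0.0122
white [496.3 302.9 230.7  20.1   0.9] px [165. 313.] z 0.0061
white [680.9 -94.5  82.6  59.3  84.2] px [355. 223.] z 0.0159
cup [548.5  40.8  28. ] cloud xy [445.3 -22.7 991.9] zt 0.9919 px [291. 284.]
cup [554.3 176.1  28. ] cloud xy [445.3 -22.7 991.9] zt 0.9919 px [226. 282.]
cup [560.8 -85.6  28. ] cloud xy [562.  -84.8  48.5] zt 0.0535 px [352. 278.]
cup [ 399.3 -196.6   28. ] cloud xy [445.3 -22.7 991.9] zt 0.9919 px [408. 357.]
cap [ 532.  -363.6   41.7   38.7   89.8] 0.17787073708096304 at [515.94029851 283.20895522]
dark [ 528.4 -288.   263.6   71.   -88.4] [ 529.6 -291.9  267.4   72.   -88.4] px [442. 299.]
dark [495.5 361.4 230.3  82.4   2.8] [496.2 366.9 233.6  83.6   2.8] px [137. 313.]
dark [769.7  96.7 121.6  65.6 -63.4] [774.3  98.4 123.4  66.5 -63.4] px [264. 185.]
dark [1059.6  -21.8 1457.
[... 935 characters left out ...]
  628.6  105.    89.9] [1030.8   33.8  637.7  106.5   89.9] px [478. 386.]
dark [781.3  94.8 132.8  60.5 -64.2] [776.8 104.4 134.7  61.4 -64.2] px [420. 285.]
dark [ 40.1 -62.3 255.3 173.9  29.3] [ 24.9 -55.  259.  176.4  29.3] px [165. 182.]
dark [510.1 354.9 240.8  89.    2.8] [501.7 368.3 244.2  90.3   2.8] px [391. 175.]
dark [-409.2  -56.8  303.8  258.9  -14.5] [-430.9  -49.3  308.2  262.7  -14.5] px [ 68. 131.]
dark [-777.    97.3  441.9  429.7   61.1] [-804.   106.9  448.2  435.9   61.1] px [49. 58.]
dark [ 216.7 1085.4 1698.   959.2    2.5] [ 204.1 1109.4 1722.6  973.1    2.5] px [460.  71.]
dark [-744.5  568.   253.2  149.   -53. ] [-771.1  584.5  256.8  151.1  -53. ] px [171.  10.]
```

```bash
cat > d.py <<'E'
# usage: d.py x y z phi_deg(world direction of tool y) [x y z phi ...] : mm; deltas per successive poses, in tool units
import sys,numpy as np
from scipy.spatial.transform import Rotation as Ro
from plant import sensors
s=sensors.sense();p=np.array(s["eef_pos"]);R=Ro.from_rotvec(s["ee_rot"])
print("t",round(float(s["clock"]),2),"tcp",(p*1000).round(1),"toolx",R.as_matrix()[:,0].round(3),"tooly",R.as_matrix()[:,1].round(3),"q6",np.round(s["qpos"][5],2),"op",round(float(s["opening"]),3),"ff",round(float(s["finger_force"]),1),"F",np.round(s["ft_force"],1))
v=list(map(float,sys.argv[1:]))
for i in range(0,len(v),4):
    y=R.as_matrix()[:,1];cur=np.degrees(np.arctan2(y[1],y[0]))
    d=(v[i+3]-cur+90)%180-90; a=np.radians(cur+d)
    Y=np.array([np.cos(a),np.sin(a),0]);Z=np.array([0,0,-1.]);T=Ro.from_matrix(np.c_[np.cross(Y,Z),Y,Z])
    q=np.array(v[i:i+3])/1000
    print(np.round(R.inv().apply(q-p)/.04,2).tolist(),np.round(np.degrees((R.inv()*T).as_rotvec())/6,2).tolist())
    p,R=q,T
E
python3 d.py 424 -83 120 -6
```

```text
t 0.1 tcp [281.8 613.2 238.6] toolx [-0.909  0.418  0.   ] tooly [ 0.418  0.909 -0.001] q6 -0.04 op 1.0 ff 0.0 F [-0.   0.4  0.6]
[-10.5, -14.33, 2.98] [-0.01, 0.01, 11.89]
```

```bash
python3 -m creep '[[-10.5,-14.33,1,0,0,11.9],[-10.5,-14.33,1,0,0,11.9],[-10.5,-14.33,2,0,0,11.9],[-10.5,-14.33,3,0,0,11.9],[-10.5,-14.33,3,0,0,11.9],[-10.5,-14.33,3,0,0,11.9],[-10.5,-14.33,3,0,0,11.9],[-10.5,-14.33,3,0,0,11.9],[-10.5,-14.33,3,0,0,11.9],[-10.5,-14.33,3,0,0,11.9]]' -1 40; python3 d.py 424 -83 120 -6
```

```text
clock: 1.35
eef_pos: [0.405, 0.0081, 0.1381]
ee_rot: [2.336, 2.1, 0.001]
ft_force: [1.4, 0.4, 0.1]
opening: 1.0
finger_force: 0.0
t 1.35 tcp [405.    8.1 138.1] toolx [0.106 0.994 0.   ] tooly [ 0.994 -0.106  0.001] q6 0.06 op 1.0 ff 0.0 F [1.4 0.4 0.1]
[-2.21, 0.71, 0.45] [0.01, -0.0, -0.01]
```

```bash
python3 -m creep '[[-1.5,0.5,0.4,0,0,0],[-2.2,0.7,0.45,0,0,0],[-2.2,0.7,0.45,0,0,0],[-2.2,0.7,0.45,0,0,0],[-2.2,0.7,0.45,0,0,0]]'
python3 - <<'E'
from h import *
s=sensors.sense();print(s["eef_pos"])
ims=[]
for n in("top","scene"):
    c=cap(n);np.savez(n+"1.npz",**c);tip=np.array(s["eef_pos"])
    R,t=np.array(c["R"]),np.array(c["t"]); q=R@tip+t
    px,_=cv2.projectPoints(tip.reshape(1,1,3),cv2.Rodrigues(R)[0],t,np.array([[c["fx"],0,c["cx"]],[0,c["fy"],c["cy"]],[0,0,1.]]),np.array([float(c["k1"]),0,0,0]))
    u,v=px.ravel();print(n,u,v);im=c["image"][:,:,::-1].copy();cv2.circle(im,(int(u),int(v)),2,(0,0,255),-1)
    u0,v0=int(u)-65,int(v)-75;ims.append(cv2.resize(im[v0:v0+150,u0:u0+130],None,fx=3,fy=3)); print(u0,v0)
cv2.imwrite("pics/hover.png",np.hstack(ims))
E
python3 d.py
```

```text
clock: 1.98
eef_pos: [0.4237, -0.0796, 0.1205]
ee_rot: [2.335, 2.102, 0.0]
ft_force: [-0.5, 0.2, -0.3]
opening: 1.001
finger_force: 0.0
[ 0.42367032 -0.07960489  0.1205078 ]
top 353.10466548575795 346.0628292312536
288 271
scene 248.19438685066478 222.67972453337373
183 147
t 2.08 tcp [423.7 -79.7 120.5] toolx [0.105 0.995 0.   ] tooly [ 0.995 -0.105  0.   ] q6 -0.14 op 1.0 ff 0.0 F [-0.2  0.6 -0.7]
```

View pics/hover.png

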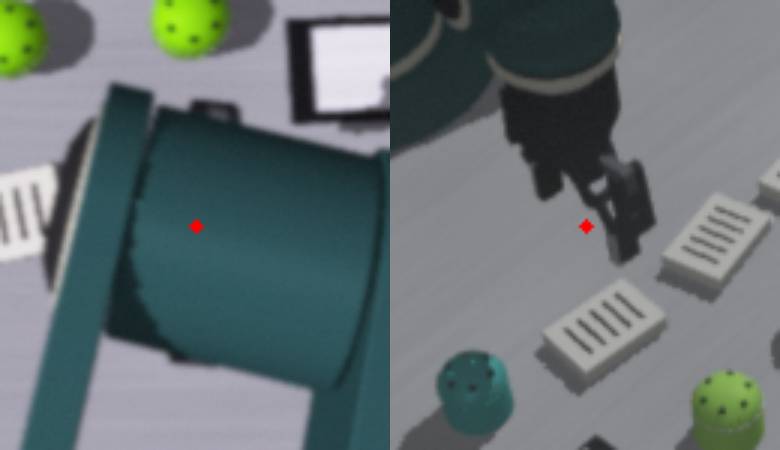

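Run:
```python
from h import *
np.set_printoptions(suppress=True)
for n in("top","scene"):
    c=dict(np.load(n+"1.npz"));P=cloud(c);H=hsv(c)
    m=(H[...,2]<75)&(P[...,2]>.11)&(P[...,2]<.24)&(abs(P[...,0]-.424)<.1)&(abs(P[...,1]+.08)<.08)
    p=P[m]; ax=np.array([.995,-.105]);d=(p[:,:2]-[.4237,-.0797])
    a=d@ax*1000;b=d@[.105,.995]*1000;z=p[:,2]*1000
    print(n,len(p))
    for lo in range(110,240,12):
        k=(z>=lo)&(z<lo+12)
        if k.sum()>3:
            print(lo,k.sum(),"a",np.percentile(a[k],[0,3,50,97,100]).round(1),"b",np.percentile(b[k],[0,3,50,97,100]).round(1))
```

```text
top 76
182 4 a [-69.1 -56.9  67.   69.7  69.9] b [12.4 12.4 12.4 12.5 12.5]
206 7 a [68.1 68.2 68.6 69.4 69.5] b [-7.4 -7.1  5.4 11.7 12.3]
218 40 a [-68.  -67.7  64.5  67.6  68.1] b [-10.2  -8.7   4.9  12.5  12.8]
230 22 a [-65.8  13.3  62.7  65.3  65.7] b [-10.3  -9.1  -0.1  11.3  11.4]
scene 851
122 22 a [-44.2 -44.1 -41.5  53.2  53.8] b [-10.6  -9.8  -0.5   8.2   9.7]
134 61 a [-43.7 -43.4 -40.3  57.7  58.3] b [-11.4 -10.4  -1.6   8.2  10.3]
146 50 a [-45.3 -44.9 -39.6  57.8  58.7] b [-13.2 -10.8  -4.2   6.5   7.1]
158 34 a [-52.1 -49.6 -42.   55.8  56.5] b [-13.  -12.5  -7.6   3.4   3.5]
170 104 a [-68.3 -65.2  58.6  76.1  76.4] b [-14.  -12.9  -8.4   9.   12.1]
182 118 a [-68.5 -63.8  41.2  74.8  76.6] b [-17.5 -17.  -11.1   8.5  10.6]
194 121 a [-68.7 -65.3  35.   73.8  74.8] b [-19.1 -18.1 -11.    8.8  11.4]
206 149 a [-69.1 -61.4  30.4  72.4  73.9] b [-21.1 -20.1 -11.3   8.7  11.6]
218 147 a [-67.  -61.9  44.4  71.   71.9] b [-18.4 -13.6  -8.1   8.6  10.3]
230 45 a [-62.4 -30.9  37.8  57.7  69.9] b [-15.  -11.9  -3.2   6.9   7.4]
```

Run:
```python
from h import *
np.set_printoptions(suppress=True)
def slots(c,boxes):
    g=cv2.cvtColor(c["image"],cv2.COLOR_RGB2GRAY)
    for (u,v) in boxes:
        r=22;w=g[v-r:v+r,u-r:u+r].astype(np.uint8)
        _,wh=cv2.threshold(w,0,255,cv2.THRESH_OTSU)
        dk=255-wh; n,l,st,ce=cv2.connectedComponentsWithStats(dk)
        ok=[i for i in range(1,n) if 8<st[i,4]<150 and st[i,0]>0 and st[i,1]>0 and st[i,0]+st[i,2]<2*r and st[i,1]+st[i,3]<2*r]
        m=np.mean([ce[i] for i in ok],0)+[u-r,v-r]
        print(len(ok),m.round(1),(plane(c,[m],.016)[0]*1000).round(1))
c=dict(np.load("top0.npz"));slots(c,[(354,222),(351,344),(289,343),(233,341)])
c=dict(np.load("scene0.npz"));slots(c,[(333,320),(254,257),(291,229),(323,205)])
```

```text
5 [353.5 221.6] [684.5 -92.4  16. ]
5 [350.4 344. ] [425.2 -80.9  16. ]
3 [294.3 342.2] [429.5  34.7  16. ]
0 [nan nan] [nan nan nan]
5 [333.4 317.1] [687.7 -95.   16. ]
5 [253.9 254.4] [428.8 -83.4  16. ]
2 [287.2 229.8] [435.2  25.8  16. ]
0 [nan nan] [nan nan nan]
  return _methods._mean(a, axis=axis, dtype=dtype,
  ret = ret.dtype.type(ret / rcount)
```

The scene half shows the fingers over the tile, with their midpoint near crop (587,228). The calibration agrees with the kinematics to within 2–4 mm, and the average of the two cameras is used for positions. Next, grasp the first tile.

```bash
python3 d.py 427 -82 50 -5.8 427 -82 11 -5.8
```

```text
t 2.08 tcp [423.7 -79.7 120.5] toolx [0.105 0.995 0.   ] tooly [ 0.995 -0.105  0.   ] q6 -0.14 op 1.0 ff 0.0 F [-0.2  0.6 -0.7]
[-0.05, 0.09, 1.76] [0.0, -0.0, -0.03]
[0.0, 0.0, 0.98] [0.0, 0.0, -0.0]
```

```bash
python3 -m creep '[[-0.05,0.09,1,0,0,0],[-0.05,0.09,1.8,0,0,0],[-0.05,0.09,2.3,0,0,0],[-0.05,0.09,2.6,0,0,0],[-0.05,0.09,2.74,0,0,0],[-0.05,0.09,2.74,0,0,0]]'
python3 -m creep '[[0,0,0,0,0,0],[0,0,0,0,0,0],[0,0,0,0,0,0],[0,0,0,0,0,0],[0,0,0,0,0,0]]' 1 60
python3 -m creep '[[0,0,-0.5,0,0,0],[0,0,-1.5,0,0,0],[0,0,-2.2,0,0,0],[0,0,-2.2,0,0,0]]'
python3 d.py 530 -150 100 1.7  530.5 -215 60 1.7 530.5 -215 24 1.7
```

```text
clock: 2.82
eef_pos: [0.4272, -0.0827, 0.0111]
ee_rot: [2.336, 2.101, 0.0]
ft_force: [0.4, 0.2, 0.9]
opening: 1.002
finger_force: 0.0
clock: 3.45
eef_pos: [0.4276, -0.0829, 0.0119]
ee_rot: [2.335, 2.1, 0.001]
ft_force: [-3.2, 1.7, 8.9]
opening: 0.659
finger_force: 64.3
clock: 3.95
eef_pos: [0.4281, -0.0831, 0.101]
ee_rot: [2.334, 2.098, 0.003]
ft_force: [0.2, -1.1, -1.5]
opening: 0.657
finger_force: 64.1
t 3.95 tcp [428.1 -83.1 101. ] toolx [ 0.106  0.994 -0.001] tooly [ 0.994 -0.106  0.004] q6 -0.14 op 0.657 ff 64.1 F [ 0.2 -1.1 -1.5]
[-1.39, 2.71, 0.04] [0.04, 0.01, -1.3]
[-1.62, -0.04, 1.0] [0.0, 0.0, 0.0]
[0.0, 0.0, 0.9] [0.0, 0.0, 0.0]
```

```bash
python3 -m creep '[[-1.39,2.71,0,0,0,-1.3],[-1.39,2.71,0,0,0,-1.3],[-3.0,2.5,0.04,0,0,-1.3],[-3.0,2.3,0.5,0,0,-1.3],[-3.0,2.3,1,0,0,-1.3],[-3.0,2.3,1,0,0,-1.3]]'
python3 d.py 530.5 -215 60 1.7 530.5 -215 25 1.7
```

```text
clock: 4.7
eef_pos: [0.5049, -0.2105, 0.0564]
ee_rot: [-2.185, -2.253, 0.001]
ft_force: [0.2, 0.2, -1.2]
opening: 0.658
finger_force: 64.2
t 4.7 tcp [ 504.9 -210.5   56.4] toolx [-0.031  1.     0.002] tooly [ 1.     0.031 -0.003] q6 -0.47 op 0.658 ff 64.2 F [ 0.2  0.2 -1.2]
[-0.13, 0.64, -0.09] [-0.03, -0.02, 0.01]
[0.0, 0.0, 0.87] [0.0, 0.0, 0.0]
```

```bash
python3 -m creep '[[-0.13,0.64,0,-0.03,0,0],[-0.13,0.64,0,-0.03,0,0],[-0.13,0.64,0.4,-0.03,0,0],[-0.13,0.64,0.6,-0.03,0,0],[-0.13,0.64,0.72,-0.03,0,0],[-0.13,0.64,0.77,-0.03,0,0],[-0.13,0.64,0.77,-0.03,0,0]]'
python3 d.py 530.5 -215 25 1.7
```

```text
clock: 5.58
eef_pos: [0.5315, -0.2164, 0.028]
ee_rot: [2.186, 2.253, 0.004]
ft_force: [-0.3, 0.1, -0.5]
opening: 0.654
finger_force: 64.3
t 5.58 tcp [ 531.5 -216.4   28. ] toolx [-0.03  1.   -0.  ] tooly [1.    0.03  0.003] q6 -0.46 op 0.654 ff 64.3 F [-0.3  0.1 -0.5]
[0.04, -0.03, 0.08] [0.03, 0.0, 0.0]
```

```bash
python3 -m creep '[[0.04,-0.03,0.06,0,0,0],[0.04,-0.03,0.09,0,0,0],[0.04,-0.03,0.09,0,0,0]]'
python3 -m creep '[[0,0,0,0,0,0],[0,0,0,0,0,0],[0,0,0,0,0,0],[0,0,0,0,0,0]]' -1
python3 -m creep '[[0,0,-0.7,0,0,0],[0,0,-2,0,0,0],[1.5,-0.5,-2.5,0,0,0],[3,-1,-2.5,0,0,0],[4.5,-2,-2.5,0,0,0],[6,-2.5,-2.5,0,0,0],[6.5,-2.5,-2.5,0,0,0],[6.5,-2.5,-2.5,0,0,0]]'
cat > look.py <<'E'
import sys
from h import *
np.set_printoptions(suppress=True)
hi=float(sys.argv[1]) if len(sys.argv)>1 else .022
for n in("top","scene"):
    c=cap(n);np.savez(n+"_l.npz",**c);print(n);tiles(c,.008,.022)
    if hi>.023: tiles(c,hi-.006,hi+.006,hi)
    cups(c)
E
python3 look.py .028; python3 d.py
```

```text
clock: 5.95
eef_pos: [0.5303, -0.2147, 0.0243]
ee_rot: [2.186, 2.253, 0.004]
ft_force: [-0.1, 0.8, -1.2]
opening: 0.659
finger_force: 64.3
clock: 6.45
eef_pos: [0.5303, -0.2147, 0.0244]
ee_rot: [2.186, 2.253, 0.004]
ft_force: [-0.9, 0.0, -0.1]
opening: 0.999
finger_force: 0.0
clock: 7.45
eef_pos: [0.4218, 0.0438, 0.1244]
ee_rot: [2.183, 2.256, 0.005]
ft_force: [0.2, -0.3, 0.1]
opening: 0.996
finger_force: 0.0
top
white [472.7 303.5 183.7  14.4   3.4] px [165. 323.] z 0.0066
white [680.8 -94.7  82.8  59.4  83.8] px [355. 223.] z 0.0159
white [ 527.6 -214.2   83.7   57.1  -87.3] px [412. 291.] z 0.0282
cup [548.7  40.9  28. ] cloud xy [445.3 -22.7 991.9] zt 0.9919 px [291. 284.]
cup [554.4 176.1  28. ] cloud xy [445.3 -22.7 991.9] zt 0.9919 px [226. 282.]
cup [560.9 -85.7  28. ] cloud xy [445.3 -22.7 991.9] zt 0.9919 px [352. 278.]
scene
white [690.9 -94.9  81.6  56.3  84. ] px [334. 318.] z 0.0148
white [435.7  44.6  81.6  56.7 -78.8] px [293. 226.] z 0.0147
white [441.6 158.8  81.8  56.8 -81.9] px [324. 202.] z 0.0145
white [ 538.1 -215.4   81.3   53.3  -86.7] px [247. 312.] z 0.0267
cup [566.8 -80.8  28. ] cloud xy [1093.3 -572.5  986.6] zt 0.9866 px [297. 281.]
cup [553.7  48.1  28. ] cloud xy [1093.3 -572.5  986.6] zt 0.9866 px [329. 245.]
cup [560.3 183.5  28. ] cloud xy [1093.3 -572.5  986.6] zt 0.9866 px [366. 215.]
t 7.55 tcp [422.3  42.1 124.2] toolx [-0.031  1.    -0.   ] tooly [1.    0.031 0.003] q6 0.01 op 1.007 ff 0.0 F [ 0.7 -0.8  0.1]
```

```bash
python3 d.py 430.5 44.6 13 11.2
```

```text
t 7.55 tcp [422.3  42.1 124.2] toolx [-0.031  1.    -0.   ] tooly [1.    0.031 0.003] q6 0.01 op 1.007 ff 0.0 F [ 0.7 -0.8  0.1]
[0.06, 0.2, 2.78] [0.03, 0.01, -1.57]
```

```bash
python3 -m creep '[[0.06,0.2,0,0,0,-1.57],[0.06,0.2,1,0,0,-1.57],[0.06,0.2,2,0,0,-1.57],[0.06,0.2,2.5,0,0,-1.57],[0.06,0.2,2.7,0,0,-1.57],[0.06,0.2,2.77,0,0,-1.57],[0.06,0.2,2.77,0,0,-1.57]]'
python3 -m creep '[[0,0,0,0,0,0],[0,0,0,0,0,0],[0,0,0,0,0,0],[0,0,0,0,0,0],[0,0,0,0,0,0]]' 1 60
python3 -m creep '[[0,0,-0.5,0,0,0],[0,0,-1.5,0,0,0],[0,0,-2.2,0,0,0],[0,0,-2.5,0,0,0],[0,0,-2.5,0,0,0]]'
python3 d.py 530 -215 105 1.7  530 -215 45 1.7
```

```text
clock: 8.43
eef_pos: [0.431, 0.0446, 0.014]
ee_rot: [1.994, 2.424, 0.004]
ft_force: [0.3, -0.0, -0.1]
opening: 1.001
finger_force: 0.0
clock: 9.05
eef_pos: [0.431, 0.0448, 0.0144]
ee_rot: [1.993, 2.424, 0.004]
ft_force: [-2.9, -0.6, 9.9]
opening: 0.653
finger_force: 62.9
clock: 9.68
eef_pos: [0.4304, 0.0448, 0.1134]
ee_rot: [1.993, 2.424, 0.004]
ft_force: [-0.2, -0.1, -2.1]
opening: 0.65
finger_force: 64.3
t 9.68 tcp [430.4  44.8 113.4] toolx [-0.193  0.981 -0.001] tooly [0.981 0.193 0.004] q6 -0.15 op 0.65 ff 64.3 F [-0.2 -0.1 -2.1]
[-6.85, 1.19, 0.22] [0.04, 0.0, 1.57]
[0.0, 0.0, 1.5] [0.0, 0.0, 0.0]
```

```bash
python3 -m creep '[[-6.85,1.19,0.22,0.04,0,1.57],[-6.85,1.19,0.22,0.04,0,1.57],[-6.85,1.19,0.22,0.04,0,1.57],[-6.85,1.19,0.22,0.04,0,1.57],[-6.85,1.19,0.22,0.04,0,1.57],[-6.85,1.19,0.22,0.04,0,1.57],[-6.85,1.19,1,0.04,0,1.57],[-6.85,1.19,1,0.04,0,1.57]]'
python3 d.py 530 -215 60 1.7  530 -215 44 1.7
```

```text
clock: 10.68
eef_pos: [0.5283, -0.2135, 0.0706]
ee_rot: [-2.184, -2.251, 0.004]
ft_force: [0.2, -0.3, -0.7]
opening: 0.653
finger_force: 64.2
t 10.68 tcp [ 528.3 -213.5   70.6] toolx [-0.03   1.     0.002] tooly [ 1.     0.03  -0.005] q6 -0.46 op 0.653 ff 64.2 F [ 0.2 -0.3 -0.7]
[-0.04, 0.04, 0.27] [-0.05, -0.02, 0.01]
[0.0, 0.0, 0.4] [0.0, 0.0, 0.0]
```

```bash
python3 -m creep '[[-0.04,0.04,0.3,-0.05,-0.02,0],[-0.04,0.04,0.5,-0.05,-0.02,0],[-0.04,0.04,0.63,-0.05,-0.02,0],[-0.04,0.04,0.65,-0.05,-0.02,0],[-0.04,0.04,0.65,-0.05,-0.02,0]]'
python3 d.py 530 -215 42.7 1.7
```

```text
clock: 11.3
eef_pos: [0.5317, -0.2165, 0.0478]
ee_rot: [2.184, 2.251, 0.002]
ft_force: [0.6, -0.1, -0.4]
opening: 0.648
finger_force: 64.3
t 11.3 tcp [ 531.7 -216.5   47.8] toolx [-0.03   1.    -0.003] tooly [1.    0.03  0.004] q6 -0.46 op 0.648 ff 64.3 F [ 0.6 -0.1 -0.4]
[0.04, -0.04, 0.13] [0.04, 0.02, 0.0]
```

```bash
python3 -m creep '[[0.04,-0.04,0.1,0,0,0],[0.04,-0.04,0.13,0,0,0],[0.04,-0.04,0.13,0,0,0]]'
python3 -m creep '[[0,0,0,0,0,0],[0,0,0,0,0,0],[0,0,0,0,0,0],[0,0,0,0,0,0]]' -1
python3 -m creep '[[0,0,-0.7,0,0,0],[0,0,-2,0,0,0],[1.5,-0.5,-2.5,0,0,0],[3,-1,-2.5,0,0,0],[4.5,-2,-2.5,0,0,0],[6,-2.5,-2.5,0,0,0],[7.5,-2.5,-2.5,0,0,0],[9.2,-2.4,-2.5,0,0,0],[9.2,-2.4,-2.5,0,0,0],[9.2,-2.4,-2.5,0,0,0]]'
python3 look.py .044; python3 d.py 436.8 158.8 13 8.1
```

```text
clock: 11.68
eef_pos: [0.5299, -0.2149, 0.0425]
ee_rot: [2.185, 2.251, 0.002]
ft_force: [-1.3, 0.4, 2.3]
opening: 0.652
finger_force: 64.6
clock: 12.18
eef_pos: [0.53, -0.2149, 0.0423]
ee_rot: [2.185, 2.251, 0.002]
ft_force: [0.5, -0.2, 0.3]
opening: 1.001
finger_force: 0.0
clock: 13.42
eef_pos: [0.4225, 0.1508, 0.1409]
ee_rot: [2.182, 2.253, 0.001]
ft_force: [0.1, -1.2, 0.1]
opening: 0.998
finger_force: 0.0
top
white [436.  130.9  57.6  25.3   8.5] px [248. 339.] z 0.016
white [547.3 306.9 129.2  12.5   3.3] px [165. 286.] z 0.0063
white [680.8 -94.7  82.8  59.6  83.7] px [355. 223.] z 0.0159
white [ 540.1 -212.4   82.9   30.8  -87.3] px [412. 284.] z 0.0442
cup [548.7  40.8  28. ] cloud xy [445.3 -22.7 991.9] zt 0.9919 px [291. 284.]
cup [554.4 176.1  28. ] cloud xy [555.6 178.8  48.3] zt 0.0535 px [226. 282.]
cup [560.9 -85.7  28. ] cloud xy [445.3 -22.7 991.9] zt 0.9919 px [352. 278.]
scene
white [690.8 -94.9  81.6  56.   84. ] px [334. 318.] z 0.0148
white [441.6 158.8  81.7  56.5 -81.7] px [324. 202.] z 0.0148
white [ 550.7 -213.3   80.1   27.9  -86.5] px [251. 310.] z 0.0425
cup [566.5 -82.4  28. ] cloud xy [568.6 -87.1  47.9] zt 0.0537 px [296. 281.]
cup [554.1  46.2  28. ] cloud xy [558.7  38.2  47.5] zt 0.0527 px [329. 245.]
cup [560.2 182.8  28. ] cloud xy [564.2 173.8  46.6] zt 0.0514 px [366. 215.]
t 13.53 tcp [422.7 149.4 140.9] toolx [-0.029  1.    -0.003] tooly [1.    0.029 0.004] q6 0.26 op 1.002 ff 0.0 F [ 0.4 -1.1 -0.2]
[0.23, 0.35, 3.2] [0.04, 0.03, -1.07]
```

```bash
python3 -m creep '[[0.23,0.35,0.2,0.04,0.03,-1.07],[0.23,0.35,1.5,0.04,0.03,-1.07],[0.23,0.35,2.4,0.04,0.03,-1.07],[0.23,0.35,2.9,0.04,0.03,-1.07],[0.23,0.35,3.1,0.04,0.03,-1.07],[0.23,0.35,3.17,0.04,0.03,-1.07],[0.23,0.35,3.17,0.04,0.03,-1.07]]'
python3 -m creep '[[0,0,0,0,0,0],[0,0,0,0,0,0],[0,0,0,0,0,0],[0,0,0,0,0,0],[0,0,0,0,0,0]]' 1 60
python3 d.py
python3 -m creep '[[0,0,-0.5,0,0,0],[0,0,-1.5,0,0,0],[0,0,-2.2,0,0,0],[0,0,-2.7,0,0,0],[0,0,-2.7,0,0,0]]'
python3 d.py 530 -215 120 1.7
```

```text
clock: 14.4
eef_pos: [0.4373, 0.1594, 0.015]
ee_rot: [2.059, 2.373, 0.002]
ft_force: [-0.1, 0.4, 0.2]
opening: 1.003
finger_force: 0.0
clock: 15.02
eef_pos: [0.4373, 0.1598, 0.0154]
ee_rot: [2.058, 2.374, 0.002]
ft_force: [-2.9, -2.2, 11.4]
opening: 0.65
finger_force: 62.1
t 15.03 tcp [437.3 159.8  15.4] toolx [-0.142  0.99   0.   ] tooly [0.99  0.142 0.001] q6 0.15 op 0.65 ff 62.1 F [-2.9 -2.2 11.4]
clock: 15.65
eef_pos: [0.4373, 0.1598, 0.1233]
ee_rot: [2.058, 2.373, 0.003]
ft_force: [-0.7, -0.2, -1.4]
opening: 0.645
finger_force: 64.1
t 15.65 tcp [437.3 159.8 123.3] toolx [-0.142  0.99   0.001] tooly [0.99  0.142 0.002] q6 0.15 op 0.645 ff 64.1 F [-0.7 -0.2 -1.4]
[-9.6, 0.97, 0.08] [0.02, -0.01, 1.07]
```

```bash
python3 -m creep '[[-9.6,0.97,0,0,0,1.07],[-9.6,0.97,0,0,0,1.07],[-9.6,0.97,0,0,0,1.07],[-9.6,0.97,0,0,0,1.07],[-9.6,0.97,0,0,0,1.07],[-9.6,0.97,0,0,0,1.07],[-9.6,0.97,0,0,0,1.07],[-9.6,0.97,0.5,0,0,1.07],[-9.6,0.97,1,0,0,1.07],[-9.6,0.97,1,0,0,1.07]]'
python3 d.py 530 -215 63 1.7
```

```text
clock: 16.9
eef_pos: [0.5284, -0.2133, 0.0793]
ee_rot: [-2.183, -2.253, 0.002]
ft_force: [0.8, 0.9, -0.3]
opening: 0.65
finger_force: 64.1
t 16.9 tcp [ 528.4 -213.3   79.3] toolx [-0.031  1.     0.002] tooly [ 1.     0.031 -0.004] q6 -0.46 op 0.65 ff 64.1 F [ 0.8  0.9 -0.3]
[-0.04, 0.04, 0.41] [-0.03, -0.02, 0.02]
```

```bash
python3 -m creep '[[0,0,0.2,0,0,0],[0,0,0.3,0,0,0],[0,0,0.35,0,0,0],[0,0,0.35,0,0,0],[0,0,0.35,0,0,0]]'
python3 d.py 530 -215 59.8 1.7
```

```text
clock: 17.52
eef_pos: [0.5297, -0.2151, 0.0683]
ee_rot: [-2.188, -2.254, -0.0]
ft_force: [0.1, -0.3, -0.6]
opening: 0.653
finger_force: 64.1
t 17.52 tcp [ 529.7 -215.1   68.3] toolx [-0.03  1.    0.  ] tooly [1.   0.03 0.  ] q6 -0.46 op 0.653 ff 64.1 F [ 0.1 -0.3 -0.6]
[0.0, 0.01, 0.21] [0.0, -0.0, 0.0]
```

```bash
python3 -m creep '[[0,0,0.1,0,0,0],[0,0,0.18,0,0,0],[0,0,0.21,0,0,0],[0,0,0.21,0,0,0]]'
python3 -m creep '[[0,0,0,0,0,0],[0,0,0,0,0,0],[0,0,0,0,0,0],[0,0,0,0,0,0]]' -1
python3 -m creep '[[0,0,-0.7,0,0,0],[0,0,-1.5,0,0,0],[1,1,-1.5,0,0,0],[2.5,2,-1.5,0,0,0],[3,3.5,-1.5,0,0,0],[3,3.9,-1.5,0,0,0],[3,3.9,-1.5,0,0,0]]'
python3 look.py .060; python3 d.py 685 -93.5 13 -6
```

```text
clock: 18.02
eef_pos: [0.5296, -0.215, 0.0597]
ee_rot: [-2.188, -2.254, -0.0]
ft_force: [-0.5, 0.3, -1.6]
opening: 0.649
finger_force: 64.1
clock: 18.52
eef_pos: [0.5296, -0.2151, 0.0597]
ee_rot: [-2.188, -2.254, -0.0]
ft_force: [0.6, 0.6, 0.4]
opening: 1.001
finger_force: 0.0
clock: 19.4
eef_pos: [0.6829, -0.0897, 0.1189]
ee_rot: [-2.186, -2.255, 0.0]
ft_force: [0.3, -0.5, -0.0]
opening: 1.0
finger_force: 0.0
top
white [486.5 304.1 207.   17.6   2.1] px [165. 318.] z 0.0063
white [ 526.5 -221.7   70.    58.1   89.7] px [422. 294.] z 0.0601
cup [554.3 176.   28. ] cloud xy [445.3 -22.7 991.9] zt 0.9919 px [226. 282.]
cup [595.3  63.8  28. ] cloud xy [445.3 -22.7 991.9] zt 0.9919 px [280. 262.]
scene
white [691.2 -95.2  82.2  56.9  84.1] px [335. 318.] z 0.0149
white [ 535.5 -214.7   81.9   57.   -88.1] px [242. 303.] z 0.0586
cup [566.7 -80.6  28. ] cloud xy [1093.3 -572.5  986.6] zt 0.9866 px [297. 281.]
cup [563.2 183.7  28. ] cloud xy [566.6 174.4  47.2] zt 0.0515 px [367. 215.]
t 19.5 tcp [681.5 -90.5 119.4] toolx [-0.03   1.     0.001] tooly [ 1.     0.03  -0.001] q6 -0.2 op 1.001 ff 0.0 F [ 0.5  0.5 -0.4]
[-0.08, 0.09, 2.66] [-0.01, -0.0, 1.29]
```

```bash
python3 -m creep '[[-0.09,0.1,0.3,0,0,1.29],[-0.09,0.1,1.3,0,0,1.29],[-0.09,0.1,2,0,0,1.29],[-0.09,0.1,2.4,0,0,1.29],[-0.09,0.1,2.6,0,0,1.29],[-0.09,0.1,2.66,0,0,1.29],[-0.09,0.1,2.66,0,0,1.29]]'
python3 -m creep '[[0,0,0,0,0,0],[0,0,0,0,0,0],[0,0,0,0,0,0],[0,0,0,0,0,0],[0,0,0,0,0,0]]' 1 60
python3 d.py
python3 -m creep '[[0,0,-0.5,0,0,0],[0,0,-1.5,0,0,0],[0,0,-2.2,0,0,0],[0,0,-2.8,0,0,0],[0,0,-3,0,0,0],[0,0,-3,0,0,0]]'
python3 d.py 530 -215 120 1.7
```

```text
clock: 20.38
eef_pos: [0.6864, -0.094, 0.0142]
ee_rot: [2.335, 2.101, 0.001]
ft_force: [-0.0, 1.0, 0.3]
opening: 1.0
finger_force: 0.0
clock: 21.0
eef_pos: [0.6866, -0.0939, 0.0145]
ee_rot: [2.334, 2.101, 0.002]
ft_force: [-1.3, 0.1, 5.2]
opening: 0.648
finger_force: 63.9
t 21.0 tcp [686.6 -93.9  14.5] toolx [0.105 0.994 0.   ] tooly [ 0.994 -0.105  0.001] q6 -0.07 op 0.648 ff 63.9 F [-1.3  0.1  5.2]
clock: 21.75
eef_pos: [0.6861, -0.0939, 0.1338]
ee_rot: [2.335, 2.102, 0.001]
ft_force: [-0.2, 0.0, -1.4]
opening: 0.653
finger_force: 63.7
t 21.75 tcp [686.1 -93.9 133.8] toolx [0.105 0.994 0.   ] tooly [ 0.994 -0.105  0.001] q6 -0.07 op 0.653 ff 63.7 F [-0.2  0.  -1.4]
[-3.42, -3.56, 0.34] [0.01, -0.0, -1.29]
```

```bash
python3 -m creep '[[-3.42,-3.56,0,0,0,-1.29],[-3.42,-3.56,0,0,0,-1.29],[-3.42,-3.56,0.1,0,0,-1.29],[-3.42,-3.56,0.3,0,0,-1.29],[-3.42,-3.56,0.5,0,0,-1.29],[-3.42,-3.56,0.9,0,0,-1.29],[-3.42,-3.56,1.2,0,0,-1.29],[-3.42,-3.56,1.2,0,0,-1.29],[-3.42,-3.56,1.2,0,0,-1.29]]'
python3 d.py 530 -215 75 1.7
```

```text
clock: 22.88
eef_pos: [0.5304, -0.2148, 0.0855]
ee_rot: [-2.187, -2.255, -0.0]
ft_force: [-0.4, -0.4, -0.1]
opening: 0.654
finger_force: 63.8
t 22.88 tcp [ 530.4 -214.8   85.5] toolx [-0.03  1.    0.  ] tooly [ 1.    0.03 -0.  ] q6 -0.46 op 0.654 ff 63.8 F [-0.4 -0.4 -0.1]
[-0.0, -0.01, 0.26] [-0.0, -0.0, 0.01]
```

```bash
python3 -m creep '[[0,0,0.15,0,0,0],[0,0,0.23,0,0,0],[0,0,0.26,0,0,0],[0,0,0.26,0,0,0]]'
python3 -m creep '[[0,0,0,0,0,0],[0,0,0,0,0,0],[0,0,0,0,0,0],[0,0,0,0,0,0]]' -1
python3 -m creep '[[0,0,-0.7,0,0,0],[0,0,-1.5,0,0,0],[2,0,-2.5,0,0,0],[4,0,-3,0,0,0],[6,0,-3,0,0,0],[7,0,-3,0,0,0],[7,0,-3,0,0,0],[7,0,-3,0,0,0]]'
python3 look.py .076; python3 d.py 535 -364.5 240 1.7
python3 - <<'E'
from h import *
a=dict(np.load("top_l.npz"))["image"][230:350,350:550];b=dict(np.load("scene_l.npz"))["image"][250:370,150:350]
cv2.imwrite("pics/pile.png",cv2.resize(np.hstack([a,b])[:,:,::-1],None,fx=2,fy=2))
E
```

```text
clock: 23.38
eef_pos: [0.53, -0.215, 0.0749]
ee_rot: [-2.188, -2.254, -0.0]
ft_force: [-0.1, 0.7, 0.5]
opening: 0.653
finger_force: 63.8
clock: 23.88
eef_pos: [0.5301, -0.215, 0.075]
ee_rot: [-2.188, -2.254, -0.0]
ft_force: [-0.7, 0.2, -0.8]
opening: 1.001
finger_force: 0.0
clock: 24.88
eef_pos: [0.5215, 0.0671, 0.1953]
ee_rot: [-2.184, -2.258, -0.001]
ft_force: [0.5, 0.7, -0.3]
opening: 1.0
finger_force: 0.0
top
white [439.3 302.5 112.6  12.2   3.6] px [164. 340.] z 0.007
cup [561.1 -85.7  28. ] cloud xy [562.3 -84.6  48.7] zt 0.0536 px [352. 278.]
scene
cup [566.9 -80.3  28. ] cloud xy [1093.3 -572.5  986.6] zt 0.9866 px [297. 281.]
cup [601.3  71.5  28. ] cloud xy [1093.3 -572.5  986.6] zt 0.9866 px [351. 249.]
cup [560.3 183.2  28. ] cloud xy [563.3 174.2  48.6] zt 0.0551 px [366. 215.]
t 24.98 tcp [521.6  64.8 195. ] toolx [-0.031  1.     0.   ] tooly [ 1.     0.031 -0.   ] q6 0.04 op 0.996 ff 0.0 F [0.2 0.2 0.4]
[-10.74, 0.0, -1.13] [-0.0, -0.0, 0.01]
```

View pics/pile.png

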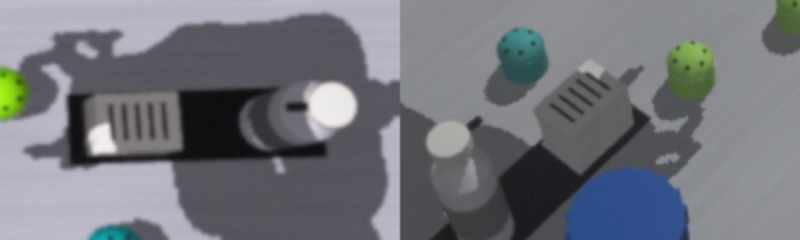

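The pile stands square on the plinth, in the arm's shadow, at crop (140,122) in the top view and (585,115) in the scene view. Next, the cap at crop (332,105).

```bash
python3 -m creep '[[-10.74,0,-1.2,0,0,0],[-10.74,0,-1.2,0,0,0],[-10.74,0,-1.2,0,0,0],[-10.74,0,-1.2,0,0,0],[-10.74,0,-1.2,0,0,0],[-10.74,0,-1.2,0,0,0],[-10.74,0,-1.2,0,0,0],[-10.74,0,-1.2,0,0,0],[-10.74,0,-1.2,0,0,0],[-10.74,0,-1.2,0,0,0]]' 1 60
python3 d.py 535 -364.5 195 1.7
```

```text
clock: 26.22
eef_pos: [0.5344, -0.3641, 0.2428]
ee_rot: [-2.187, -2.255, -0.0]
ft_force: [0.6, -0.0, 1.4]
opening: 0.002
finger_force: 0.0
t 26.23 tcp [ 534.4 -364.1  242.8] toolx [-0.03   1.     0.001] tooly [ 1.    0.03 -0.  ] q6 -0.67 op 0.002 ff 0.0 F [ 0.6 -0.   1.4]
[-0.01, 0.01, 1.2] [-0.0, -0.01, 0.01]
```

```bash
python3 -m creep '[[0,0,0.6,0,0,0],[0,0,1,0,0,0],[0,0,1.2,0,0,0],[0,0,1.3,0,0,0],[0,0,1.4,0,0,0],[0,0,1.45,0,0,0],[0,0,1.45,0,0,0]]'
python3 -m creep '[[0,0,0.05,0,0,0],[0,0,0.1,0,0,0],[0,0,0.14,0,0,0],[0,0,0.14,0,0,0],[0,0,0.14,0,0,0]]'
```

```text
clock: 27.1
eef_pos: [0.5347, -0.3647, 0.1853]
ee_rot: [2.188, 2.254, 0.001]
ft_force: [0.4, 0.7, 3.1]
opening: 0.003
finger_force: 1.5
clock: 27.72
eef_pos: [0.5347, -0.3647, 0.1798]
ee_rot: [2.188, 2.254, 0.001]
ft_force: [-0.2, 1.2, 6.9]
opening: 0.003
finger_force: 3.5
```

```bash
python3 -m creep '[[0,0,0.04,0,0,0],[0,0,0.08,0,0,0],[0,0,0.1,0,0,0],[0,0,0.1,0,0,0],[0,0,0.1,0,0,0]]'
```

```text
clock: 28.35
eef_pos: [0.5348, -0.3647, 0.1779]
ee_rot: [2.187, 2.253, 0.001]
ft_force: [-7.8, 6.0, 23.0]
opening: -0.0
finger_force: 11.2
```

```bash
python3 -m creep '[[0,0,-0.3,0,0,0],[0,0,-0.8,0,0,0],[0,0,-1.5,0,0,0],[0,0,-2,0,0,0],[0,0,-2,0,0,0]]' -1
cat > cc.py <<'E'
from h import *
def cpos(c):
    # cup centre: rim circle of the silhouette, per view, cast at mid height
    H=hsv(c);m=(H[...,0]>35)&(H[...,0]<60)&(H[...,1]>120)&(H[...,2]>40)
    P=cloud(c);o=[]
    for k in blobs(m,60):
        q=cv2.drawContours(np.zeros((480,640),np.uint8),[k],-1,1,-1)>0
        p=P[q&(c["range_z"]>0)&(P[...,2]>.030)&(P[...,2]<.07)]
        # sphere-free: highest points
        b=p[p[:,2]>.030]; e=(b[:,:2].min(0)+b[:,:2].max(0))/2
        ce=k.reshape(-1,2).mean(0)
        print("cup ctr@25",(plane(c,[ce],.025)[0]*1000).round(1),"bbox mid",(e*1000).round(1),"ext",((b[:,:2].max(0)-b[:,:2].min(0))*1000).round(1),"zmax",p[:,2].max().round(4) if len(p) else None)
E
python3 - <<'E'
from cc import *
for n in("top","scene"):
    c=cap(n);np.savez(n+"_l.npz",**c);print(n);cpos(c)
    P=cloud(c);H=hsv(c)
    m=(H[...,2]>150)&(H[...,1]<45)&(P[...,2]>.14)&(P[...,2]<.2);print("cap z",np.percentile(P[m][:,2],[10,50,90]) if m.any() else None)
    if n=="top":
        im=c["image"][245:380,105:180,::-1];cv2.imwrite("pics/tray.png",cv2.resize(im,None,fx=4,fy=4,interpolation=cv2.INTER_CUBIC))
        # ledge & pockets by geometry
        m=(P[...,2]>.013)&(P[...,2]<.024)&(abs(P[...,0]-.5)<.2)&(P[...,1]>.28)&(P[...,1]<.46)
        for k in blobs(cv2.morphologyEx(m.astype(np.uint8),cv2.MORPH_CLOSE,np.ones((9,9))),300): print("rim",rect(c,k,.018))
        m=(H[...,2]>140)&(P[...,2]>.003)&(P[...,2]<.011)&(P[...,1]>.28)&(abs(P[...,0]-.5)<.2)&(P[...,1]<.33)
        for k in blobs(cv2.morphologyEx(m.astype(np.uint8),cv2.MORPH_CLOSE,np.ones((9,9))),100): print("ledge",rect(c,k,.006))
E
python3 d.py
```

```text
clock: 28.98
eef_pos: [0.5349, -0.3649, 0.257]
ee_rot: [2.186, 2.253, 0.001]
ft_force: [0.5, 0.4, -0.6]
opening: 0.999
finger_force: 0.0
top
cup ctr@25 [554.2 176.8  25. ] bbox mid [554.4 175.9] ext [49.  49.7] zmax 0.0542
cup ctr@25 [561.2 -85.9  25. ] bbox mid [560.8 -85.5] ext [48.8 50. ] zmax 0.0545
cup ctr@25 [595.8  63.8  25. ] bbox mid [594.4  63.9] ext [47.4 49.9] zmax 0.0533
cap z [0.14069661 0.17703696 0.1795847 ]
rim [495.3 358.2 234.1  93.4   3. ]
ledge [495.3 298.7 386.2  46.9  -1.2]
scene
cup ctr@25 [563.4 -80.8  25. ] bbox mid [572.4 -87.6] ext [39.2 42.1] zmax 0.0516
cup ctr@25 [598.1  70.2  25. ] bbox mid [606.9  59.4] ext [41.9 38.8] zmax 0.0539
cup ctr@25 [558.4 184.8  25. ] bbox mid [567.1 173.4] ext [43.9 42.7] zmax 0.0528
cap z [0.17419103 0.17648998 0.17831573]
t 29.07 tcp [ 534.5 -364.6  254.4] toolx [-0.03   1.     0.001] tooly [ 1.     0.03  -0.001] q6 -0.67 op 0.997 ff 0.0 F [ 0.4  0.2 -1.2]
```

View pics/tray.png

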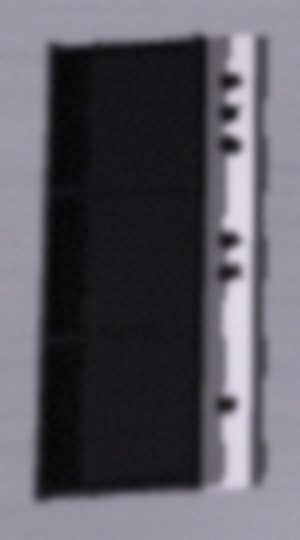

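The crop shows the tray ledge on the right. One stud is at crop (226,405), two at (229,256) and three at (230,113), so pocket 1 is at low x and pocket 3 at high x. The cap is back up at z 0.177.

Run:
```python
from h import *
np.set_printoptions(suppress=True)
c=dict(np.load("top_l.npz"))
f=lambda L,z:print(z,(plane(c,np.array(L)/4-.375+[105,245],z)*1000)[:,:2].round(1).tolist())
f([(230,113),(229,256),(226,405)],.007)
f([(52,43),(38,497),(197,38),(195,487)],.018)
f([(207,38),(205,485)],.006)
c=dict(np.load("scene0.npz"));im=c["image"][140:215,330:445,::-1]
cv2.imwrite("pics/trays.png",cv2.resize(im,None,fx=6,fy=6,interpolation=cv2.INTER_CUBIC))
```

```text
0.007 [[576.6, 317.7], [500.9, 313.7], [424.5, 310.5]]
0.018 [[613.2, 409.8], [380.4, 398.2], [615.4, 333.7], [384.4, 319.8]]
0.006 [[617.5, 332.7], [384.5, 319.0]]
```

View pics/trays.png

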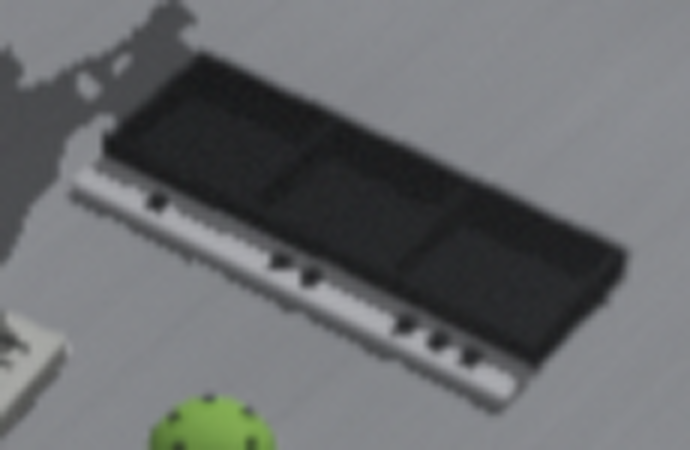

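The scene crop shows the same stud order: one at (157,202), two around (295,269), three around (437,341).

```bash
python3 - <<'E'
from h import *
np.set_printoptions(suppress=True)
c=dict(np.load("scene0.npz"))
f=lambda L,z:print(z,(plane(c,np.array(L)/6-.42+[330,140],z)*1000)[:,:2].round(1).tolist())
f([(437,341),(295,269),(157,202)],.007)
f([(200,52),(628,250),(107,128),(537,345)],.018)
E
python3 d.py 556 179 120 93
```

```text
0.007 [[580.2, 314.8], [504.3, 311.8], [428.5, 307.2]]
0.018 [[384.7, 394.5], [617.6, 407.8], [385.8, 322.7], [620.7, 330.8]]
t 29.07 tcp [ 534.5 -364.6  254.4] toolx [-0.03   1.     0.001] tooly [ 1.     0.03  -0.001] q6 -0.67 op 0.997 ff 0.0 F [ 0.4  0.2 -1.2]
[13.56, 0.95, 3.37] [-0.01, -0.0, 14.79]
```

```bash
python3 -m creep '[[13.5,0.95,1,0,0,14.8],[13.5,0.95,1,0,0,14.8],[13.5,0.95,1,0,0,14.8],[13.5,0.95,1.5,0,0,14.8],[13.5,0.95,2,0,0,14.8],[13.5,0.95,2.5,0,0,14.8],[13.5,0.95,3,0,0,14.8],[13.5,0.95,3,0,0,14.8],[13.5,0.95,3,0,0,14.8],[13.5,0.95,3,0,0,14.8]]' -1
python3 -m creep '[[0,0,0,0,0,0],[0,0,0,0,0,0]]'
python3 d.py 557 175.5 70 93 557 175.5 25 93
```

```text
clock: 30.32
eef_pos: [0.5549, 0.1787, 0.1325]
ee_rot: [3.14, 0.081, -0.006]
ft_force: [-0.1, 1.0, 0.1]
opening: 0.998
finger_force: 0.0
clock: 30.58
eef_pos: [0.5565, 0.1754, 0.1357]
ee_rot: [-3.14, -0.08, -0.0]
ft_force: [0.9, 0.5, 0.4]
opening: 1.001
finger_force: 0.0
t 30.57 tcp [556.5 175.4 135.7] toolx [0.999 0.051 0.   ] tooly [ 0.051 -0.999 -0.   ] q6 1.78 op 1.001 ff 0.0 F [0.9 0.5 0.4]
[0.01, -0.0, 1.64] [-0.0, -0.0, -0.01]
[0.0, 0.0, 1.13] [0.0, 0.0, 0.0]
```

```bash
python3 -m creep '[[0.01,0,1,0,0,0],[0.01,0,1.8,0,0,0],[0.01,0,2.3,0,0,0],[0.01,0,2.6,0,0,0],[0.01,0,2.75,0,0,0],[0.01,0,2.77,0,0,0],[0.01,0,2.77,0,0,0]]'
python3 -m creep '[[0,0,0,0,0,0],[0,0,0,0,0,0],[0,0,0,0,0,0],[0,0,0,0,0,0],[0,0,0,0,0,0]]' 1 60
python3 d.py
python3 -m creep '[[0,0,-0.5,0,0,0],[0,0,-1.5,0,0,0],[0,0,-1.8,0,0,0],[0,0,-1.8,0,0,0]]'
python3 d.py 424.1 361 100 92.9
```

```text
clock: 31.45
eef_pos: [0.5571, 0.1765, 0.0254]
ee_rot: [-3.14, -0.08, -0.001]
ft_force: [0.3, 0.2, 0.0]
opening: 1.0
finger_force: 0.0
clock: 32.08
eef_pos: [0.5572, 0.1766, 0.0257]
ee_rot: [-3.14, -0.08, -0.002]
ft_force: [-2.2, -0.1, 7.8]
opening: 0.604
finger_force: 63.2
t 32.08 tcp [557.2 176.6  25.7] toolx [0.999 0.051 0.001] tooly [ 0.051 -0.999 -0.001] q6 1.78 op 0.604 ff 63.2 F [-2.2 -0.1  7.8]
clock: 32.58
eef_pos: [0.5571, 0.1764, 0.0975]
ee_rot: [-3.14, -0.08, -0.002]
ft_force: [0.1, 0.2, -2.4]
opening: 0.604
finger_force: 63.0
t 32.58 tcp [557.1 176.4  97.5] toolx [0.999 0.051 0.001] tooly [ 0.051 -0.999 -0.001] q6 1.78 op 0.604 ff 63.0 F [ 0.1  0.2 -2.4]
[-3.08, -4.78, -0.06] [-0.01, -0.01, 0.0]
```

```bash
python3 -m creep '[[-3.08,-4.78,0,0,0,0],[-3.08,-4.78,0,0,0,0],[-3.08,-4.78,0,0,0,0],[-3.08,-4.78,0,0,0,0],[-3.08,-4.78,0.4,0,0,0],[-3.08,-4.78,0.8,0,0,0],[-3.08,-4.78,1,0,0,0],[-3.08,-4.78,1,0,0,0]]'
python3 -m creep '[[0,0,0,0,0,0]]'
python3 d.py 424.1 361 30.5 92.9
python3 - <<'E'
from cc import *
ims=[]
for n,b in(("top",(250,400,100,300)),("scene",(110,260,300,500))):
    c=cap(n);print(n);cpos(c);ims.append(c["image"][b[0]:b[1],b[2]:b[3],::-1])
cv2.imwrite("pics/held1.png",cv2.resize(np.hstack(ims),None,fx=2,fy=2))
E
```

```text
clock: 33.58
eef_pos: [0.4242, 0.3601, 0.0557]
ee_rot: [3.14, 0.078, -0.002]
ft_force: [0.5, -0.6, -0.4]
opening: 0.603
finger_force: 63.1
clock: 33.7
eef_pos: [0.4245, 0.3608, 0.0572]
ee_rot: [-3.14, -0.079, -0.0]
ft_force: [-0.2, 0.8, -0.5]
opening: 0.605
finger_force: 63.1
t 33.7 tcp [424.5 360.8  57.2] toolx [0.999 0.05  0.   ] tooly [ 0.05  -0.999 -0.001] q6 2.18 op 0.605 ff 63.1 F [-0.2  0.8 -0.5]
[-0.01, -0.0, 0.67] [-0.01, -0.0, -0.01]
top
cup ctr@25 [401.  364.7  25. ] bbox mid [403.6 353.4] ext [11.2 29.3] zmax 0.0699
cup ctr@25 [442.6 368.9  25. ] bbox mid [444.1 345.9] ext [10.  18.8] zmax 0.07
cup ctr@25 [561.2 -85.9  25. ] bbox mid [560.8 -85.5] ext [48.9 50.1] zmax 0.0537
cup ctr@25 [595.8  63.8  25. ] bbox mid [594.3  64. ] ext [47.5 50. ] zmax 0.0536
scene
cup ctr@25 [563.  -81.8  25. ] bbox mid [573.2 -89. ] ext [42.1 44.2] zmax 0.0516
cup ctr@25 [597.6  69.5  25. ] bbox mid [606.4  58.6] ext [43.  41.1] zmax 0.0524
cup ctr@25 [435.7 360.2  25. ] bbox mid [439.9 350.5] ext [32.5 37.6] zmax 0.0577
cup ctr@25 [408.5 405.5  25. ] bbox mid [447.8 352.7] ext [17.3 27.4] zmax 0.0693
```

View pics/held1.png

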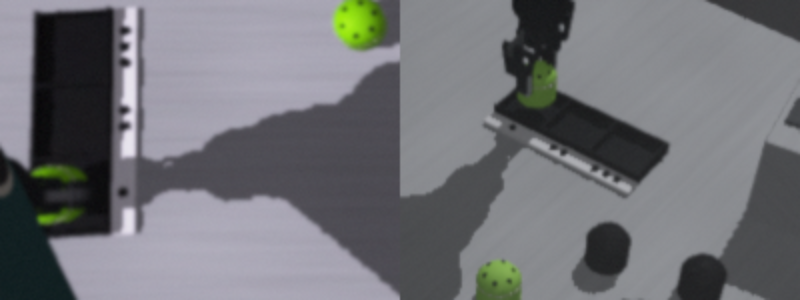

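The cup is held upright over pocket 1, at (60,195) in the top half and (537,92) in the scene half. Next, lower and release it.

```bash
python3 -m creep '[[0,0,0.3,0,0,0],[0,0,0.5,0,0,0],[0,0,0.6,0,0,0],[0,0,0.66,0,0,0],[0,0,0.68,0,0,0],[0,0,0.68,0,0,0]]'
python3 d.py 424.1 361 30 92.9
```

```text
clock: 34.55
eef_pos: [0.4241, 0.3612, 0.0298]
ee_rot: [-3.14, -0.08, -0.0]
ft_force: [-0.4, -0.2, -2.0]
opening: 0.604
finger_force: 63.1
t 34.55 tcp [424.1 361.2  29.8] toolx [0.999 0.051 0.   ] tooly [ 0.051 -0.999 -0.001] q6 2.18 op 0.604 ff 63.1 F [-0.4 -0.2 -2. ]
[0.0, 0.0, -0.01] [-0.01, -0.0, 0.0]
```

```bash
python3 -m creep '[[0,0,0,0,0,0],[0,0,0,0,0,0],[0,0,0,0,0,0],[0,0,0,0,0,0]]' -1
python3 -m creep '[[0,0,-0.7,0,0,0],[0,0,-1.5,0,0,0],[0,0,-2.5,0,0,0],[1.5,2,-2.5,0,0,0],[3,4,-2.5,0,0,0],[4.7,7.25,-2.5,0,0,0],[4.7,7.25,-2.5,0,0,0],[4.7,7.25,-2.5,0,0,0],[4.7,7.25,-2.5,0,0,0],[4.7,7.25,-2.5,0,0,0]]'
python3 - <<'E'
from cc import *
for n in("top","scene"):
    c=cap(n);print(n);cpos(c)
E
python3 d.py 598 63 25 92.9
```

```text
clock: 35.05
eef_pos: [0.424, 0.3611, 0.0296]
ee_rot: [-3.14, -0.08, 0.0]
ft_force: [0.2, -0.2, -0.7]
opening: 1.003
finger_force: 0.0
clock: 36.3
eef_pos: [0.6273, 0.0789, 0.129]
ee_rot: [-3.14, -0.076, 0.001]
ft_force: [-0.3, 0.6, 0.0]
opening: 1.003
finger_force: 0.0
top
cup ctr@25 [422.  360.9  25. ] bbox mid [422.9 360.3] ext [52.6 53.6] zmax 0.059
cup ctr@25 [561.2 -85.9  25. ] bbox mid [560.9 -85.5] ext [48.7 50.1] zmax 0.0535
cup ctr@25 [599.   74.3  25. ] bbox mid [598.5  74.8] ext [38.4 28.2] zmax 0.0523
scene
cup ctr@25 [563.7 -80.6  25. ] bbox mid [572.9 -87.7] ext [40.5 44. ] zmax 0.051
cup ctr@25 [598.5  70.9  25. ] bbox mid [607.5  59.8] ext [40.4 41. ] zmax 0.0544
t 36.4 tcp [626.3  81.  129.2] toolx [ 0.999  0.05  -0.001] tooly [ 0.05  -0.999 -0.001] q6 1.61 op 0.999 ff 0.0 F [ 0.5 -0.3  0.2]
[-0.73, 0.42, 2.6] [-0.01, 0.01, -0.0]
```

```bash
python3 -m creep '[[-0.73,0.42,0,0,0,0],[-0.73,0.42,0.9,0,0,0],[-0.73,0.42,1.7,0,0,0],[-0.73,0.42,2.2,0,0,0],[-0.73,0.42,2.5,0,0,0],[-0.73,0.42,2.59,0,0,0],[-0.73,0.42,2.59,0,0,0]]'
python3 -m creep '[[0,0,0,0,0,0],[0,0,0,0,0,0],[0,0,0,0,0,0],[0,0,0,0,0,0],[0,0,0,0,0,0]]' 1 60
python3 d.py
python3 -m creep '[[0,0,-0.5,0,0,0],[0,0,-1.5,0,0,0],[0,0,-2,0,0,0],[0,0,-2,0,0,0]]'
python3 d.py 500 364.8 105 92.9
```

```text
clock: 37.28
eef_pos: [0.5985, 0.0629, 0.0264]
ee_rot: [-3.14, -0.08, -0.001]
ft_force: [0.1, -0.1, -0.1]
opening: 1.001
finger_force: 0.0
clock: 37.9
eef_pos: [0.5988, 0.0628, 0.0271]
ee_rot: [-3.14, -0.08, -0.002]
ft_force: [-3.0, -0.9, 9.5]
opening: 0.601
finger_force: 63.3
t 37.9 tcp [598.8  62.8  27.1] toolx [0.999 0.051 0.001] tooly [ 0.051 -0.999 -0.   ] q6 1.58 op 0.601 ff 63.3 F [-3.  -0.9  9.5]
clock: 38.4
eef_pos: [0.5989, 0.0627, 0.1076]
ee_rot: [-3.14, -0.08, -0.004]
ft_force: [0.6, -0.9, -1.8]
opening: 0.603
finger_force: 63.1
t 38.4 tcp [598.9  62.7 107.6] toolx [0.999 0.051 0.003] tooly [ 0.051 -0.999 -0.001] q6 1.58 op 0.603 ff 63.1 F [ 0.6 -0.9 -1.8]
[-2.09, -7.67, 0.06] [-0.0, -0.03, 0.0]
```

Path crosses nothing taller than the held cup's bottom (≈80 mm).

```bash
python3 -m creep '[[-2.09,-7.67,0,0,0,0],[-2.09,-7.67,0,0,0,0],[-2.09,-7.67,0,0,0,0],[-2.09,-7.67,0,0,0,0],[-2.09,-7.67,0,0,0,0],[-2.09,-7.67,0.4,0,0,0],[-2.09,-7.67,0.9,0,0,0],[-2.09,-7.67,1.2,0,0,0],[-2.09,-7.67,1.2,0,0,0],[-2.09,-7.67,1.2,0,0,0]]'
python3 -m creep '[[0,0,0,0,0,0]]'
python3 d.py 500 364.8 31.3 92.9
```

```text
clock: 39.65
eef_pos: [0.4997, 0.3644, 0.0585]
ee_rot: [-3.14, -0.078, -0.001]
ft_force: [-0.8, 0.1, -0.5]
opening: 0.599
finger_force: 63.2
clock: 39.78
eef_pos: [0.4996, 0.3648, 0.0587]
ee_rot: [-3.14, -0.079, -0.001]
ft_force: [-0.1, -0.4, -0.4]
opening: 0.608
finger_force: 63.2
t 39.77 tcp [499.6 364.8  58.7] toolx [0.999 0.05  0.001] tooly [ 0.05  -0.999 -0.001] q6 2.11 op 0.608 ff 63.2 F [-0.1 -0.4 -0.4]
[0.01, 0.0, 0.69] [-0.01, -0.01, -0.0]
```

```bash
python3 -m creep '[[0,0,0.3,0,0,0],[0,0,0.5,0,0,0],[0,0,0.6,0,0,0],[0,0,0.66,0,0,0],[0,0,0.69,0,0,0],[0,0,0.69,0,0,0]]'
python3 -m creep '[[0,0,0,0,0,0],[0,0,0,0,0,0],[0,0,0,0,0,0],[0,0,0,0,0,0]]' -1
python3 -m creep '[[0,0,-0.7,0,0,0],[0,0,-1.5,0,0,0],[0,0,-2.5,0,0,0],[0.5,2,-2.5,0,0,0],[1,4,-2.5,0,0,0],[1.2,7,-2.5,0,0,0],[1.2,9.5,-2.5,0,0,0],[1.2,9.5,-2.5,0,0,0],[1.2,9.5,-2.5,0,0,0],[1.2,9.5,-2.5,0,0,0]]'
python3 - <<'E'
from cc import *
for n in("top","scene"):
    c=cap(n);print(n);cpos(c)
E
python3 d.py 564 -87 25 92.9
```

```text
clock: 40.52
eef_pos: [0.4992, 0.3651, 0.0311]
ee_rot: [-3.14, -0.08, -0.0]
ft_force: [-2.7, -1.3, 4.8]
opening: 0.601
finger_force: 63.9
clock: 41.02
eef_pos: [0.4991, 0.3649, 0.0304]
ee_rot: [-3.14, -0.08, 0.0]
ft_force: [0.0, -0.5, -0.1]
opening: 1.002
finger_force: 0.0
clock: 42.28
eef_pos: [0.5664, -0.0154, 0.1303]
ee_rot: [3.141, 0.074, 0.0]
ft_force: [0.0, -0.3, 0.0]
opening: 1.0
finger_force: 0.0
top
cup ctr@25 [422.  360.9  25. ] bbox mid [422.9 360.5] ext [52.6 53.2] zmax 0.058
cup ctr@25 [496.2 365.1  25. ] bbox mid [497.9 364.2] ext [50.  53.2] zmax 0.0586
cup ctr@25 [550.2 -72.7  25. ] bbox mid [547.8 -69.5] ext [19.1 18.1] zmax 0.0508
scene
cup ctr@25 [555.9 -81.4  25. ] bbox mid [566.5 -89.7] ext [25.8 39.7] zmax 0.0525
t 42.38 tcp [566.4 -13.  130.1] toolx [ 0.999  0.049 -0.   ] tooly [ 0.049 -0.999 -0.001] q6 1.45 op 1.003 ff 0.0 F [-0.1 -0.1 -0. ]
[-0.15, 1.85, 2.63] [-0.01, 0.0, -0.01]Traceback (most recent call last):
  File "<stdin>", line 3, in <module>
  File "cc.py", line 10, in cpos
    b=p[p[:,2]>.030]; e=(b[:,:2].min(0)+b[:,:2].max(0))/2
                         ~~~~~~~~~~~^^^
    return umr_minimum(a, axis, None, out, keepdims, initial, where)
ValueError: zero-size array to reduction operation minimum which has no identity
```

```bash
python3 -m creep '[[-0.15,1.85,0,0,0,0],[-0.15,1.85,0.6,0,0,0],[-0.15,1.85,1.5,0,0,0],[-0.15,1.85,2.1,0,0,0],[-0.15,1.85,2.5,0,0,0],[-0.15,1.85,2.63,0,0,0],[-0.15,1.85,2.63,0,0,0]]'
python3 d.py
python3 -m creep '[[0,0,0,0,0,0],[0,0,0,0,0,0],[0,0,0,0,0,0],[0,0,0,0,0,0],[0,0,0,0,0,0]]' 1 60
python3 d.py
python3 -m creep '[[0,0,-0.5,0,0,0],[0,0,-1.5,0,0,0],[0,0,-2,0,0,0],[0,0,-2,0,0,0]]'
python3 d.py 575.5 368.6 105 92.9
```

```text
clock: 43.25
eef_pos: [0.5644, -0.086, 0.0254]
ee_rot: [-3.14, -0.081, -0.0]
ft_force: [-0.0, 0.4, 0.6]
opening: 0.999
finger_force: 0.0
t 43.25 tcp [564.4 -86.   25.4] toolx [0.999 0.051 0.   ] tooly [ 0.051 -0.999 -0.   ] q6 1.32 op 0.999 ff 0.0 F [-0.   0.4  0.6]
clock: 43.88
eef_pos: [0.5647, -0.0865, 0.0262]
ee_rot: [-3.14, -0.08, -0.002]
ft_force: [-1.1, 0.3, 7.8]
opening: 0.603
finger_force: 63.3
t 43.88 tcp [564.7 -86.5  26.2] toolx [0.999 0.051 0.001] tooly [ 0.051 -0.999 -0.   ] q6 1.32 op 0.603 ff 63.3 F [-1.1  0.3  7.8]
clock: 44.38
eef_pos: [0.5648, -0.0865, 0.1067]
ee_rot: [3.14, 0.08, 0.004]
ft_force: [-1.1, -0.2, -0.9]
opening: 0.599
finger_force: 62.9
t 44.38 tcp [564.8 -86.5 106.7] toolx [0.999 0.051 0.003] tooly [ 0.051 -0.999  0.   ] q6 1.32 op 0.599 ff 62.9 F [-1.1 -0.2 -0.9]
[0.85, -11.35, 0.04] [0.0, -0.03, 0.0]
```

```bash
python3 -m creep '[[0.85,-11.35,0,0,0,0],[0.85,-11.35,0,0,0,0],[0.85,-11.35,0,0,0,0],[0.85,-11.35,0,0,0,0],[0.85,-11.35,0,0,0,0],[0.85,-11.35,0,0,0,0],[0.85,-11.35,0,0,0,0],[0.85,-11.35,0.5,0,0,0],[0.85,-11.35,1.2,0,0,0],[0.85,-11.35,1.2,0,0,0]]'
python3 -m creep '[[0,0,0,0,0,0],[0,0,0,0,0,0]]'
python3 d.py 575.5 368.6 30.4 92.9
```

```text
clock: 45.62
eef_pos: [0.5734, 0.3675, 0.0531]
ee_rot: [3.138, 0.08, -0.009]
ft_force: [-0.1, -0.0, -0.5]
opening: 0.608
finger_force: 63.0
clock: 45.88
eef_pos: [0.5755, 0.3685, 0.0583]
ee_rot: [-3.139, -0.079, -0.002]
ft_force: [-0.4, -0.2, -0.6]
opening: 0.602
finger_force: 63.0
t 45.88 tcp [575.5 368.5  58.3] toolx [0.999 0.05  0.001] tooly [ 0.05  -0.999 -0.001] q6 2.05 op 0.602 ff 63.0 F [-0.4 -0.2 -0.6]
[-0.0, -0.0, 0.7] [-0.01, -0.01, -0.0]
```

```bash
python3 -m creep '[[0,0,0.3,0,0,0],[0,0,0.5,0,0,0],[0,0,0.6,0,0,0],[0,0,0.66,0,0,0],[0,0,0.7,0,0,0],[0,0,0.7,0,0,0]]'
python3 -m creep '[[0,0,0,0,0,0],[0,0,0,0,0,0],[0,0,0,0,0,0],[0,0,0,0,0,0]]' -1
python3 -m creep '[[0,0,-0.7,0,0,0],[0,0,-1.5,0,0,0],[0,0,-2.5,0,0,0],[0,0,-4,0,0,0],[0,2,-5,0,0,0],[-1,4,-5,0,0,0],[-2,5,-5,0,0,0],[-2,5,-5,0,0,0]]'
python3 - <<'E'
from h import *
from cc import cpos
ims=[]
for n in("top","scene"):
    c=cap(n);print(n)
    try: cpos(c)
    except Exception as e: print(e)
    tiles(c,.070,.082,.076); tiles(c,.17,.186,.178)
    ims.append(cv2.resize(c["image"][:,:,::-1],(400,300)))
cv2.imwrite("pics/end.png",np.hstack(ims))
E
```

```text
clock: 46.62
eef_pos: [0.5752, 0.369, 0.0302]
ee_rot: [-3.14, -0.08, -0.001]
ft_force: [-2.7, -1.8, 7.5]
opening: 0.601
finger_force: 63.8
clock: 47.12
eef_pos: [0.575, 0.3688, 0.0291]
ee_rot: [-3.14, -0.08, 0.0]
ft_force: [1.3, -0.2, -0.2]
opening: 0.999
finger_force: 0.0
clock: 48.12
eef_pos: [0.5041, 0.163, 0.2294]
ee_rot: [-3.14, -0.079, -0.001]
ft_force: [0.9, 0.5, 0.3]
opening: 0.994
finger_force: 0.0
top
cup ctr@25 [423.9 353.1  25. ] bbox mid [423.8 351.8] ext [50.8 35.5] zmax 0.0571
white [ 534.6 -358.6   53.5   39.7   65.2] px [513. 283.] z 0.1778
scene
cup ctr@25 [595.2 342.1  25. ] bbox mid [574.6 339.8] ext [0. 0.] zmax 0.0305
cup ctr@25 [522.1 340.8  25. ] bbox mid [497.7 337.3] ext [0. 0.] zmax 0.0305
cup ctr@25 [573.2 381.4  25. ] bbox mid [582.1 360.1] ext [45.8 37.9] zmax 0.057
zero-size array to reduction operation minimum which has no identity
white [ 540.3 -366.3   35.7   34.1   40.7] px [174. 320.] z 0.1762
```

View pics/end.png

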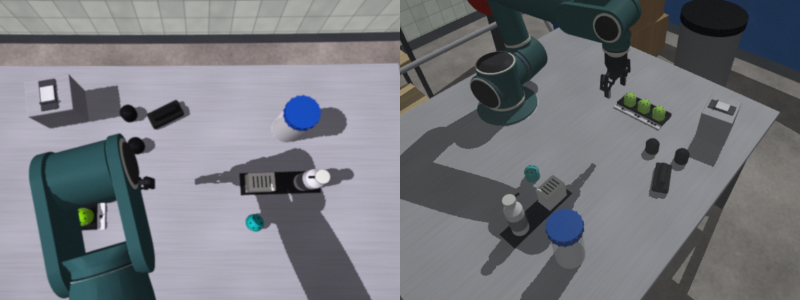

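The final view shows three upright cups in the tray at (630–660,100–112), the square pile at (260,182) in the top half, and the cap up. Bystanders are unmoved and the arm is clear.

```bash
python3 -m creep '[[0,0,0,0,0,0],[0,0,0,0,0,0],[0,0,0,0,0,0],[0,0,0,0,0,0]]'; python3 -c "from plant import close_job; print(close_job())"
```

```text
clock: 48.72
eef_pos: [0.5054, 0.1653, 0.2287]
ee_rot: [-3.14, -0.081, 0.001]
ft_force: [0.3, -0.4, 0.2]
opening: 0.998
finger_force: 0.0
the job is handed in; nothing more can be done
None
```

I stacked all four tiles squarely on the plinth, pressed the cap fully down and let it spring back, set the cups in pockets 1, 2 and 3 in order, and handed the job in at about 49 s; the hand-in returned no verdict.

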